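Lock the plug-in pressure gauge into the bench air coupler

ROBOT

A 6-joint arm with a two-finger parallel gripper is mounted at the origin on the work surface. World frame = base frame: x ahead of the robot, y to its left, z up, the work surface at z = 0. Lengths are in m, angles in rad, forces in N, time in s.
With the tool pointing down it reaches from about 0.35 to 0.975 m from the base axis. Payload 4.9 kg.
Tool frame: the origin (TCP) lies on the front face of the gripper's body, between the roots of the fingers; the fingertips stand ctrl.finger_overhang ahead of it and the grasp point (between the pads) lies 54 mm ahead of it (ctrl.finger_overhang is the distance from the TCP to the fingertips, in m); z points along the fingers, y is the line along which they close (so a half turn about z gives the same grasp; the last joint's range is limited). The gripper opens to 85 mm and grips with 20 to 120 N. Pads are 22 mm wide; open, the fingers measure 114 mm over their backs; the gripper's body (76 mm by 85 mm) begins 54 mm behind the grasp point. The pads swing forward as they close: fully open they stand 13 mm farther back than shut.
Start: joints at [1.162, 0.053, 1.613, -0, 1.476, -0.119], TCP at [0.179, 0.599, 0.304] pointing down, gripper open.
Joint ranges: [-3.01, 3.01], [-1.01, 2.22], [0.06, 2.58], [-1.02, 4.17], [0.09, 2.62], [-3.14, 3.14]. Speed limits (rad/s): [2.57, 2.57, 3.14, 3.14, 3.14, 3.14].

INTERFACE

Orientations are given as a rotation vector (axis times angle).
In Python, from station import ctrl, vision gives the robot as it stands. The module is installed in compiled form; this text tells all that it offers.
- The arm moves only by the tool drive_tool, never from a script. Its argument "rows" is a list of rows, each a list of 2 entries, a list of its own where there are three numbers: the shift along the tool's x, y, z in m, then the turn about the tool's z in rad. A call has 1 to 10 rows; each row shifts and turns the commanded pose from where the row before left it, along the tool's axes as they then stand; what a row does not reach is not made up. A row lasts 1/10 s, in which the tool goes at most 50 mm and 8.59 degrees, less where a joint would pass 70% of its speed; a pose out of reach is approached as far as the arm can. A call with a gripper value outside its range is refused whole. "jaw" is the closure, from 0 (fully open) to 1 (shut), set as the call begins (left out, the last holds). The fingers move at their own pace and stop on an object; "grip_force" is the grip in N (left out, the last holds). Time passes only in rows, so rows that do not move let the fingers close. It gives the time, the measured TCP pose, the force, the opening and the grip force at its end, in the units of the state.
- ctrl.get_obs(): the state, without advancing time (a new reading comes with each control period).
- vision.get_image(name): name is "side" or "top"; returns a dict with "image" (384x512x3 uint8, blue, green, red), "vertical_fov" (degrees; the focal length in pixels is half the picture's height over the tangent of half this angle, whatever the lens; pixels are square), "cx", "cy" (the principal point, pixels), "R" (3x3) and "t" (3): a world point X has camera coordinates R X + t. Camera axes: x right, y down, z forward; pixel columns grow to the right and rows downward; lengths in m; the calibration is good to about 2 mm. A picture is of the moment at which its call begins. There is no depth.
- ctrl.finish_job(): hands the job in; it is judged then, once.
The state is a dict: "t": time; "q": joint angles; "dq": joint speeds; "effort": joint torques, N m; "tool_pos": TCP position; "tool_rot": TCP orientation; "contact_force": force on the tool from outside, world axes, zero at the start; "wrist_torque": the same for the moment, N m; "opening": finger opening in m; "grip_force": force on a finger pad.
Only numpy, scipy, OpenCV 4.12 (cv2) and the standard library are available. Lean on these libraries where they do the work, as an engineer would, in place of code of your own. Each camera call takes 0.05 s, during which the arm holds its last target. There are 200 camera calls.

TASK

The spray air has to be checked before the glass is airbrushed: on the bench manifold, pull the coupler's sleeve back until it stays back by itself, then take the round dial gauge out of the wooden fittings block and press its plug into the coupler, firmly but without ramming it, until the sleeve springs forward again and locks it. Let go and leave the gauge standing locked in the coupler, and leave everything else on the table where it is.

Things in the scene. Friction and masses are not known exactly. Their poses are not given: they have to be found in the camera images.
- manifold: Fixed aluminium air manifold: a bar 44 mm wide (own x), 190 mm long (own y), on two feet; origin on the table under its middle, top face 46 mm up. In the middle of its top stands the air coupler, with a brass hexagon plug (16 mm high) 60 mm to its +y and a small bleed valve (27 mm high) 60 mm to its -y.
- port (a point): Middle of the manifold's top face, on the upright axis of the coupler, which is screwed on a threaded nipple here. How far differs: its foot lies 0 to 9 mm above this point (find by feel or sight). Above its foot: brass hexagon 27 mm wide to 9 mm; steel sleeve 29 mm in diameter, 26 to 44.5 mm, over its own flange 34 mm in diameter, 20 to 26 mm; open mouth at 46 mm.
- sleeve (a joint): Travel of the sleeve, m: 0 forward (up, at rest); grows as it is pulled back, straight down towards the manifold, to a stop at 0.0105. Spring: 5 N at 0, 8 N at the stop. It holds itself open: pulled past about 9 mm and let go it stays at about 0.007, held by locking balls; pulled less it springs forward. Forward, it bars the plug; when a plug is pushed right in, it springs to 0 by itself.
- valve (a joint): Travel of the sprung brass valve in the coupler's bore, m: 0 at the start; -0.0054 (risen, its face 7 mm below the mouth) while the sleeve holds itself back; 0.0045 to 0.006 with a plug locked in. It pushes the plug back with 3.5 N risen, 6.5 N fully pressed; friction adds 1 to 3 N. Bore 13.2 mm wide, its mouth flared to 14.8 mm over the top 2.5 mm.
- gauge_centre (a point): Centre of the dial gauge's round black case, 43 mm in diameter, 25 mm thick, white dial on its own +x face; the flat faces are square to its own x (grip across these 25 mm from above, 0.14 kg). z up. Below: neck 11 mm, brass hexagon collar 20 mm wide with its underside 35.1 mm below this point, then the 12 mm steel plug. It stands in one of three holes of the wooden block, collar on top.
- gauge_nose (a point): Middle of the flat lower end (nose) of the gauge's plug, 53.5 mm below the case's centre; plug 12 mm in diameter, 18.4 mm long up to the collar, with a ring groove. In the held-open coupler it meets the valve 7 mm below the mouth, locks (sleeve springs forward) at about 17 mm, and the collar stops hard on the mouth at 18.4 mm. Never load it with more than 35 N in the coupler.
- fittings: Fixed wooden fittings block, 64 mm (own x) by 235 mm (own y), 30 mm high, origin under its middle; three holes 13.5 mm wide in a row along its y, 78 mm apart. The dial gauge stands in one; a brass hose tail and a tapered blow nozzle, on plugs of the same kind, stand in the other two and stay there.
Things that resemble listed ones, but are neither listed nor needed, are in the scene too. What is meant by the part that bears gauge_centre is not red, and is the smaller of those in its own colour.

How it is judged:
On the way, in this order (a step that is already met when the one before it is completed fails the run):
1. the sleeve has been pulled back and stays back with nothing holding it (value of joint sleeve above 0.004 m and contact force between the fingers and sleeve below 0.1 N), for 0.2 s.
2. the gauge's plug is locked in the coupler: valve pressed in, sleeve sprung forward (value of joint sleeve below 0.0015 m and value of joint valve above 0.0035 m and horizontal distance between gauge_centre and port below 0.01 m), for 0.2 s.
At the end, for the whole second after the job is handed in: The gauge stands upright (within 7 degrees) in the coupler, its case within 8 mm of the coupler's axis and no more than 95 mm above the manifold's top, locked: the valve pressed in by more than 3.5 mm past its start and the sleeve forward to within 1.5 mm; at rest and let go (value of joint sleeve below 0.0015 m and value of joint valve above 0.0035 m and horizontal distance between gauge_centre and port below 0.008 m and z of gauge_centre in the frame of port below 0.095 m and angle between gauge_centre's own z axis and vertical below 0.12 rad and linear speed of gauge below 0.02 m/s); the robot touches nothing.
It fails at once if the gauge was rammed: more than 35 N between it and the coupler (contact force between gauge and coupler above 35 N).
It fails at once if another thing on the table was disturbed (moved more than 20 mm) (distance of any of hose_tail, blow_nozzle, paint_a, paint_b, goblet, beer_mug, vase, bauble, paint_brush, glitter_tub from where it was at the start of the episode above 0.02 m).
It also fails if it takes over 61 s, if anything falls off the work surface, if the arm or the gripper's body presses on something with over 40 N, if the wrist force passes 120 N, or if a joint passes its speed limit or range.

## Working session

There is one attempt and no reset: what is moved stays moved. The work goes in short steps, Python scripts to look and compute and a tool call to move; the robot and the scene stay as the last step left them, time stands still between calls to the robot, and variables do not carry over. Pictures are saved under pics/ and viewed, at most 10 in all, crops included, and the job is handed in when it is done.

Besides the shell and the picture viewer there is one more tool, called after "Emit:" as name(argument=value, ...) on one line, values as JSON. drive_tool: Moves the arm, as the interface text tells. Its arguments: {"type":"object","properties":{"rows":{"type":"array","items":{"type":"array"}},"jaw":{"type":"number"},"grip_force":{"type":"number"}},"required":["rows"]}

```bash
mkdir -p pics
cat > h.py <<'E'
import numpy as np, cv2
from station import ctrl, vision
from scipy.spatial.transform import Rotation as Ro
def get(n):
    d=vision.get_image(n); im=d["image"]; f=im.shape[0]/2/np.tan(np.radians(d["vertical_fov"])/2)
    return im,(f,d["cx"],d["cy"],np.array(d["R"]),np.array(d["t"]))
def ray(c,u,v):
    f,cx,cy,R,t=c; d=R.T@np.array([(u-cx)/f,(v-cy)/f,1]); return -R.T@t,d/np.linalg.norm(d)
def plane(c,u,v,z):
    o,d=ray(c,u,v); return o+d*(z-o[2])/d[2]
def proj(c,X):
    f,cx,cy,R,t=c; p=R@np.array(X)+t; return cx+f*p[0]/p[2],cy+f*p[1]/p[2]
def tri(c1,p1,c2,p2):
    o1,d1=ray(c1,*p1);o2,d2=ray(c2,*p2)
    s=np.linalg.lstsq(np.c_[d1,-d2],o2-o1,rcond=None)[0]
    a,b=o1+s[0]*d1,o2+s[1]*d2; return (a+b)/2,np.linalg.norm(a-b)
E
python3 - <<'E'
from h import *
for n in("top","side"):
    im,c=get(n); cv2.imwrite(f"pics/{n}0.png",cv2.resize(im,None,fx=1.56,fy=1.56,interpolation=cv2.INTER_CUBIC))
    cv2.imwrite(f"{n}0raw.png",im); print(n,c[0],c[1:3],-c[3].T@c[4],c[3].round(2).tolist())
o=ctrl.get_obs();print(o, ctrl.finger_overhang)
E
```

```text
top 423.3504178247507 (256.1118232318257, 193.62642226016544) [0.39257714 0.00530234 1.02738855] [[-0.02, -1.0, -0.01], [-0.99, 0.03, -0.14], [0.14, 0.01, -0.99]]
side 396.5953359236832 (261.17879468753944, 190.87862548099628) [0.11722901 0.51184979 0.47356401] [[-0.8, -0.6, -0.0], [-0.31, 0.42, -0.85], [0.51, -0.68, -0.52]]
{'t': 0.1, 'q': array([ 1.16200479e+00,  5.32846113e-02,  1.61418021e+00,  2.21481713e-05,
        1.47602061e+00, -1.19005076e-01]), 'dq': array([ 6.53674155e-04, -1.60176602e-03, -2.85294044e-03,  9.30416176e-04,
        8.86409062e-04, -3.14544573e-05]), 'effort': array([-8.78288375e-06, -3.94908071e+01, -3.71363068e+01, -6.11117207e-05,
        3.98165721e-03, -1.32191857e-05]), 'tool_pos': array([0.17841345, 0.59853243, 0.30277565]), 'tool_rot': array([-4.53533187e-01, -3.10816156e+00,  2.86073190e-03]), 'contact_force': array([ 0.64486513, -0.04961786,  0.14894916]), 'wrist_torque': array([-0.03970256, -0.01921373, -0.00686452]), 'grip_force': 0.0, 'opening': 0.08544942682974412} 0.0726
```

View pics/top0.png

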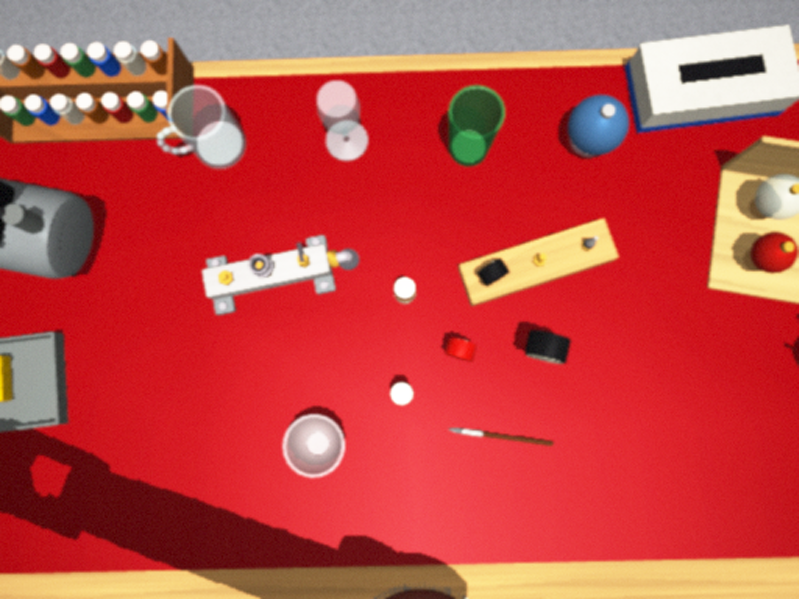

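View pics/side0.png

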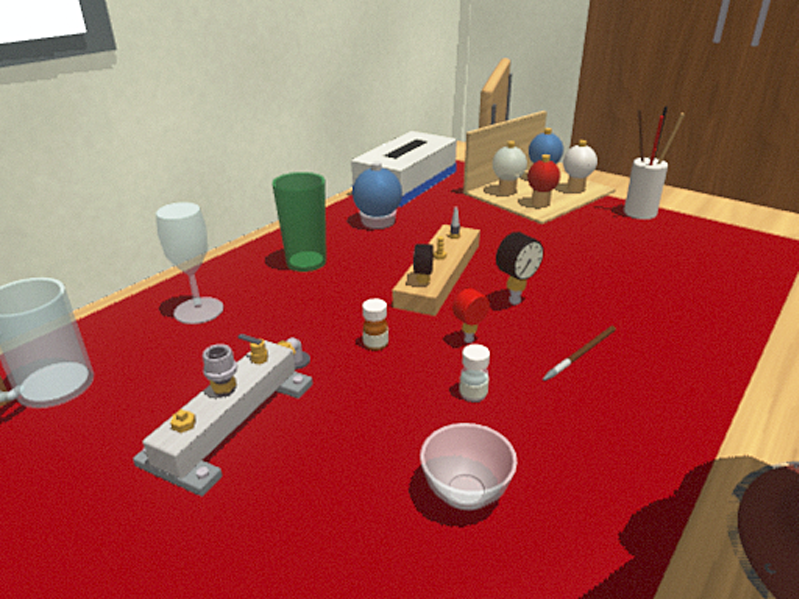

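The top view shows three dials: a black one in the block at (492,271), a bigger black one on the table at (547,345), and a red one at (460,348). The task's gauge is the smaller black one, standing in the block. The manifold shows its hexagon at (226,278), coupler at (261,264) and bleed valve at (304,258). Next I measure these and check crops of them.

Run:
```python
from h import *
t,ct=get("top"); s,cs=get("side")
k=1/1.56
# black blobs in top
for im,n in((t,"t"),(s,"s")):
    m=(im.max(2)<60).astype(np.uint8); m=cv2.morphologyEx(m,cv2.MORPH_OPEN,np.ones((3,3),np.uint8))
    for c in cv2.findContours(m,0,2)[0]:
        if 60<cv2.contourArea(c)<1500: print(n,cv2.contourArea(c),[np.round(x,1) for x in cv2.minAreaRect(c)])
# yellow block edges in top at z=.03 ; approx corners
for u,v in((460,265),(604,219),(618,259),(471,304)): print("block",plane(ct,u*k,v*k,.03).round(4))
for u,v in((203,268),(326,237),(330,275),(207,299)): print("man",plane(ct,u*k,v*k,.046).round(4))
print("coupler tri",tri(ct,(261*k,264*k),cs,(219*k,350*k)), plane(ct,261*k,264*k,.095))
print("gauge tri",tri(ct,(492*k,271*k),cs,(424*k,258*k)), plane(ct,492*k,271*k,.0866))
a=cv2.resize(t[145:205,120:220],None,fx=6,fy=6,interpolation=3); b=cv2.resize(t[135:205,290:400],(600,382),interpolation=3)
e=cv2.resize(s[210:290,90:200],(400,290),interpolation=3); g=cv2.resize(s[130:205,245:320],(290,290),interpolation=3)
out=np.zeros((600,800,3),np.uint8)
out[:300,:400]=cv2.resize(a,(400,240))[:240].repeat(1,0) if 0 else cv2.resize(t[145:205,120:200],(400,300),interpolation=3)
out[:300,400:]=cv2.resize(t[135:195,290:370],(400,300),interpolation=3)
out[300:,:400]=cv2.resize(s[210:285,95:195],(400,300),interpolation=3)
out[300:,400:]=cv2.resize(s[140:215,245:345],(400,300),interpolation=3)
cv2.imwrite("pics/crop1.png",out)
```

```text
t 342.5 [array([350.4, 220.4]), array([26.1, 15.6]), np.float64(10.8)]
t 136.5 [array([315.2, 173.8]), array([10. , 16.1]), np.float64(56.3)]
t 116.5 [array([  4.5, 126.5]), array([21.,  9.]), np.float64(90.0)]
t 457.0 [array([462.6,  43.7]), array([ 9.9, 52.5]), np.float64(82.6)]
s 167.0 [array([270.5, 165.5]), array([17., 11.]), np.float64(90.0)]
s 285.0 [array([327.3, 160.9]), array([15.7, 26.4]), np.float64(26.6)]
block [ 0.585  -0.0773  0.03  ]
block [ 0.6514 -0.3019  0.03  ]
block [ 0.588  -0.3191  0.03  ]
block [ 0.5243 -0.0918  0.03  ]
man [0.5876 0.3136 0.046 ]
man [0.6307 0.1263 0.046 ]
man [0.5718 0.1207 0.046 ]
man [0.5399 0.3068 0.046 ]
coupler tri (array([0.58240962, 0.21530162, 0.09629341]), np.float64(0.0031935680023122475)) [0.58151133 0.2143934  0.095     ]
gauge tri (array([ 0.56682243, -0.12134456,  0.06760753]), np.float64(0.0016582870374153825)) [ 0.56406686 -0.11840756  0.0866    ]
```

View pics/crop1.png

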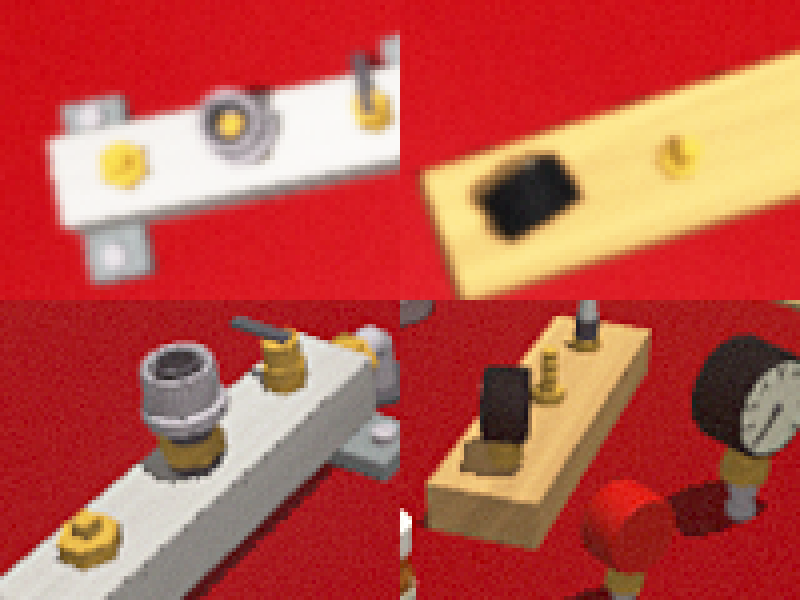

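The crop confirms the pick: the small black case in the block is the gauge, and the coupler mouth is at top px (167,169.5). Estimates, which agree with the sizes given:
- **Coupler:** about (0.582, 0.216), manifold yaw 11.4°.
- **Gauge:** (0.566, -0.122), face normal about 33–35°.

Now moving above the coupler.

Emit:
drive_tool(rows=[[[-0.0354,-0.0179,0],0],[[-0.0354,-0.0179,0],0],[[-0.0354,-0.0179,0],0],[[-0.0354,-0.0179,0],0],[[-0.0354,-0.0179,0],0],[[-0.0354,-0.0179,0],0],[[-0.0354,-0.0179,0],0],[[-0.0354,-0.0179,0],0],[[-0.0354,-0.0179,0],0],[[-0.0354,-0.0179,0],0]], jaw=0.35)

```text
t: 1.2
tool_pos: [0.4676, 0.3249, 0.3038]
tool_rot: [-0.454, -3.109, -0.0]
contact_force: [-0.2, -0.4, 0.2]
opening: 0.0554
grip_force: 0.0
```

Emit:
drive_tool(rows=[[[-0.0354,-0.0179,0],0],[[-0.0354,-0.0179,0],0],[[-0.0354,-0.0179,0],0.135],[[0,0,0],0.135],[[0,0,0],0.135],[[0,0,0],0.135],[[0,0,0],0.135],[[0,0,0],0.135],[[0,0,0],0.135],[[0,0,0],0.135]])

```text
t: 2.2
tool_pos: [0.553, 0.2444, 0.3036]
tool_rot: [-1.994, -2.427, 0.001]
contact_force: [0.7, 0.2, 0.1]
opening: 0.0555
grip_force: 0.0
```

Emit:
drive_tool(rows=[[[-0.0335,0.023,0],0],[[0,0,0.04],0],[[0,0,0.04],0],[[0,0,0.02],0],[[0,0,0],0]])

```text
t: 2.7
tool_pos: [0.5799, 0.2155, 0.1988]
tool_rot: [-1.984, -2.429, 0.011]
contact_force: [-0.2, 0.4, -0.0]
opening: 0.0554
grip_force: 0.0
```

```bash
cat >> h.py <<'E'
def st():
    o=ctrl.get_obs(); R=Ro.from_rotvec(o["tool_rot"]).as_matrix(); p=np.array(o["tool_pos"]); return p,R,o
def need(X,Y,p,R): return (R.T@np.array([X-p[0],Y-p[1],0])).round(4)
E
python3 - <<'E'
from h import *
p,R,o=st(); print(p,R.round(3).tolist(),o["opening"])
ims=[get(n) for n in("side","top")]
print([proj(c,p+R@[0,0,.0726]) for _,c in ims])
s=ims[0][0];t=ims[1][0]
out=np.hstack([cv2.resize(s[150:290,70:210],(500,500),interpolation=3),cv2.resize(t[120:220,130:190],(300,500),interpolation=3)])
cv2.imwrite("pics/c2.png",out)
E
```

```text
[0.57989776 0.21546587 0.19879544] [[-0.199, 0.98, -0.009], [0.98, 0.199, -0.002], [-0.0, -0.009, -1.0]] 0.05544265631112302
[(np.float64(139.68207884504136), np.float64(209.73488293228263)), (np.float64(163.68624474593685), np.float64(167.48558271567452))]
```

View pics/c2.png

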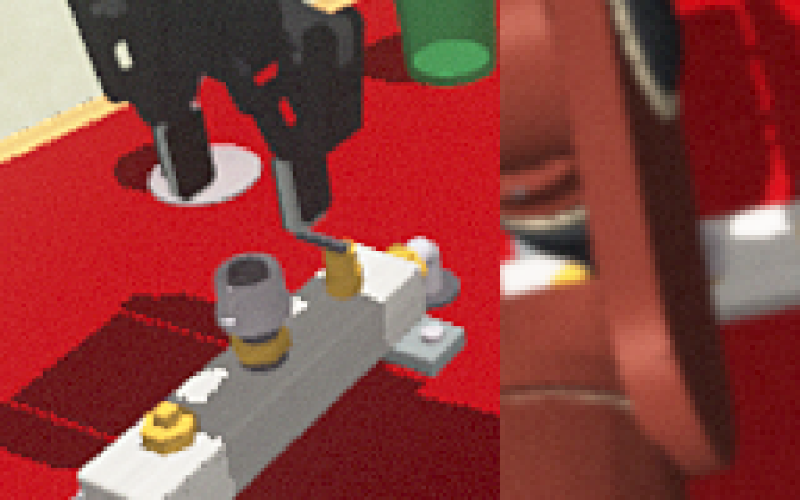

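Side view: fingertips straddle above the coupler, mouth at side px (140.6,226.2), everything clear. Now I compute the mouth height and the offset.

Run:
```python
from h import *
p,R,o=st(); _,cs=get("side"); _,ct=get("top")
print(ctrl.finger_overhang, tri(ct,(166.9,169.4),cs,(140.6,226.2)))
for z in(.092,.0945,.097,.099,.101): print(z,proj(cs,[.582,.216,z]),plane(ct,166.9,169.4,z)[:2],plane(cs,140.6,226.2,z)[:2])
print(need(.582,.216,p,R))
```

```text
0.0726 (array([0.58217161, 0.21638989, 0.09348884]), np.float64(0.0019717807376859716))
0.092 (np.float64(141.6403667671304), np.float64(226.96021859915788)) [0.5817551  0.21598636] [0.58500663 0.21568734]
0.0945 (np.float64(141.39590980310052), np.float64(225.70552648726135)) [0.58124949 0.21542327] [0.58194176 0.21762779]
0.097 (np.float64(141.15045567761808), np.float64(224.44571637590917)) [0.58074388 0.21486018] [0.57887689 0.21956824]
0.099 (np.float64(140.95337031423634), np.float64(223.4341622490435)) [0.58033938 0.2144097 ] [0.57642499 0.2211206 ]
0.101 (np.float64(140.755639702412), np.float64(222.41929634035088)) [0.57993489 0.21395923] [0.5739731  0.22267296]
[-0.0001 -0.0005  0.    ]
```

Emit:
drive_tool(rows=[[[0,0,0.015],0],[[0,0,0.015],0],[[0,0,0.01],0],[[0,0,0.005],0],[[0,0,0.002],0],[[0,0,0],0]])

```text
t: 3.5
tool_pos: [0.5822, 0.2162, 0.1565]
tool_rot: [-1.987, -2.433, 0.001]
contact_force: [0.1, -0.3, 0.6]
opening: 0.0557
grip_force: 0.0
```

Emit:
drive_tool(rows=[[[0,0,0],0],[[0,0,0],0],[[0,0,0],0],[[0,0,0],0],[[0,0,0],0],[[0,0,0],0]], jaw=1, grip_force=40)

```text
t: 4.1
tool_pos: [0.5837, 0.2165, 0.1582]
tool_rot: [1.986, 2.431, 0.005]
contact_force: [4.6, 1.1, -0.1]
opening: 0.0272
grip_force: 40.2
```

Emit:
drive_tool(rows=[[[0,0,0],0],[[0,0,0],0],[[0,0.0015,0],0],[[0,0,0.003],0],[[0,0,0.002],0],[[0,0,0],0],[[0,0,0],0]], jaw=0.45)

```text
t: 4.8
tool_pos: [0.5837, 0.2165, 0.1517]
tool_rot: [-1.987, -2.433, 0.001]
contact_force: [-1.2, -0.0, 0.4]
opening: 0.047
grip_force: 0.0
```

Emit:
drive_tool(rows=[[[0,0,0],0],[[0,0,0],0],[[0,0,0],0],[[0,0,0],0],[[0,0,0],0]], jaw=1, grip_force=50)

```text
t: 5.3
tool_pos: [0.5841, 0.2165, 0.1523]
tool_rot: [1.987, 2.433, 0.001]
contact_force: [0.6, -0.2, 1.1]
opening: 0.0274
grip_force: 49.8
```

Run:
```python
from h import *
p,R,o=st(); s,c=get("side"); print(p,o["contact_force"],o["opening"])
cv2.imwrite("pics/c3.png",cv2.resize(s[160:280,80:220],(700,600),interpolation=3))
```

```text
[0.58406873 0.21654541 0.1522978 ] [ 0.62124879 -0.22043672  1.06758737] 0.027405853541771708
```

View pics/c3.png

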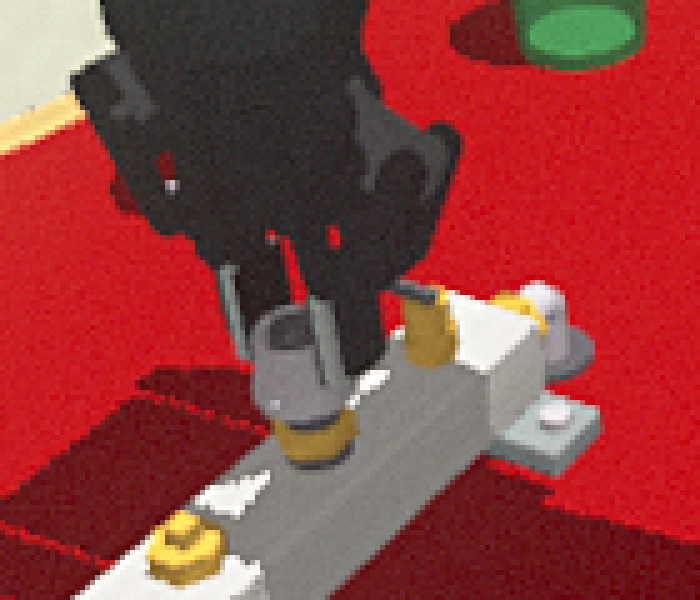

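The fingers grip the sleeve (crop around (300,350)) with the tips near its flange. Pulling down now.

Emit:
drive_tool(rows=[[[0,0,0.002],0],[[0,0,0.002],0],[[0,0,0.002],0],[[0,0,0.002],0],[[0,0,0.001],0],[[0,0,0],0]])

```text
t: 5.95
tool_pos: [0.5841, 0.2165, 0.1438]
tool_rot: [1.987, 2.433, 0.001]
contact_force: [-0.7, -1.3, 5.9]
opening: 0.0276
grip_force: 50.4
```

Emit:
drive_tool(rows=[[[0,0,0.001],0],[[0,0,0.001],0],[[0,0,0],0],[[0,0,0],0]])

```text
t: 6.35
tool_pos: [0.5841, 0.2166, 0.1423]
tool_rot: [1.987, 2.433, 0.001]
contact_force: [-2.5, -1.9, 7.8]
opening: 0.0274
grip_force: 50.5
```

Emit:
drive_tool(rows=[[[0,0,0.001],0],[[0,0,0.001],0],[[0,0,0],0]])

```text
t: 6.65
tool_pos: [0.5842, 0.2166, 0.1416]
tool_rot: [1.987, 2.433, -0.0]
contact_force: [-7.2, -2.4, 14.8]
opening: 0.0272
grip_force: 51.3
```

At the stop: the force has risen to 15 N after 10.7 mm of travel. Now I release and back off.

Emit:
drive_tool(rows=[[[0,0,0],0],[[0,0,0],0],[[0,0,0],0],[[0,0,0],0],[[0,0,0],0],[[0,0,-0.01],0],[[0,0,-0.03],0],[[0,0,-0.04],0],[[0,0,-0.04],0],[[0,0,-0.03],0]], jaw=0.3)

```text
t: 7.65
tool_pos: [0.5843, 0.2167, 0.293]
tool_rot: [1.986, 2.431, 0.005]
contact_force: [-0.3, -0.0, 0.3]
opening: 0.0596
grip_force: 0.0
```

Run:
```python
from h import *
s,c=get("side"); p,R,o=st(); print(p,R.round(3).tolist(),need(.566,-.122,p,R))
cv2.imwrite("pics/c4.png",cv2.resize(s[200:280,90:200],(660,480),interpolation=3))
```

```text
[0.58618574 0.21713659 0.29910666] [[-0.2, 0.98, 0.012], [0.98, 0.2, 0.003], [0.0, 0.013, -1.0]] [-0.3283 -0.0875 -0.0013]
```

View pics/c4.png

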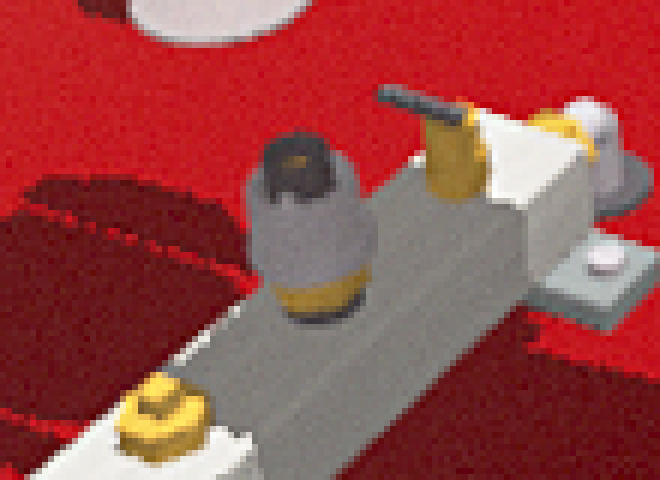

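The sleeve stays back, with the dark inner body showing at (298,165). Next, over to the gauge.

Emit:
drive_tool(rows=[[[-0.0328,-0.0086,0],0],[[-0.0328,-0.0086,0],0],[[-0.0328,-0.0086,0],0],[[-0.0328,-0.0086,0],0],[[-0.0328,-0.0086,0],0],[[-0.0328,-0.0086,0],0],[[-0.0328,-0.0086,0],0],[[-0.0328,-0.0086,0],0],[[-0.0328,-0.0086,0],0],[[-0.0328,-0.0086,0],0]], jaw=0.1)

```text
t: 8.7
tool_pos: [0.5648, -0.1234, 0.2895]
tool_rot: [1.987, 2.433, 0.0]
contact_force: [0.5, -0.4, -0.5]
opening: 0.0764
grip_force: 0.0
```

Emit:
drive_tool(rows=[[[0,0,0.03],-0.131],[[0,0,0.04],-0.131],[[0,0,0.04],-0.131],[[0,0,0.01],0],[[0,0,0],0],[[0,0,0],0]])

```text
t: 9.3
tool_pos: [0.5662, -0.1224, 0.1712]
tool_rot: [1.475, 2.77, 0.001]
contact_force: [0.3, -0.1, 0.7]
opening: 0.077
grip_force: 0.0
```

Run:
```python
from h import *
p,R,o=st(); s,c=get("side"); print(p,R.round(3).tolist(),need(.566,-.122,p,R),proj(c,p+R@[0,0,.0726]))
# side edges of the black case below the fingers, for yaw and centre
cv2.imwrite("pics/c5.png",cv2.resize(s[100:200,235:335],(600,600),interpolation=3))
```

```text
[ 0.56616658 -0.12239619  0.17116328] [[-0.558, 0.83, 0.003], [0.83, 0.558, -0.001], [-0.003, 0.002, -1.0]] [ 0.0004  0.0001 -0.    ] (np.float64(272.0721156119167), np.float64(152.51193840430068))
```

View pics/c5.png

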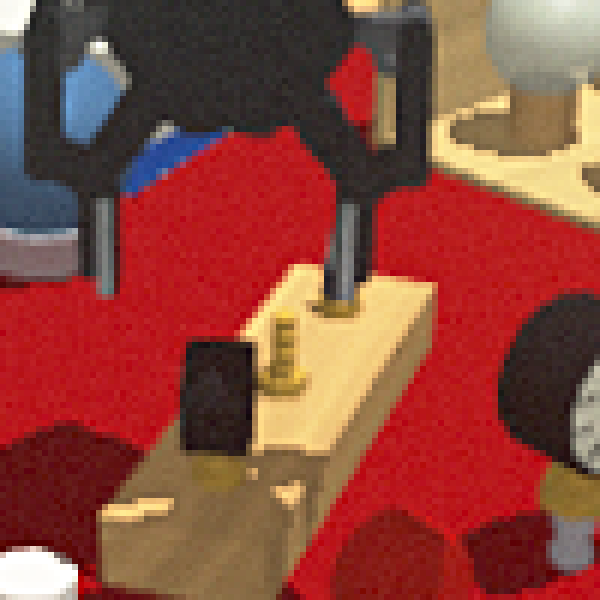

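Fingertips at crop (105,295) and (343,300) straddle the case centred at (218,395), whose faces are edge-on and parallel to the pads. Descending and gripping.

Emit:
drive_tool(rows=[[[0,0,0.02],0],[[0,0,0.02],0],[[0,0,0.01],0],[[0,0,0.004],0],[[0,0,0],0]])

```text
t: 9.85
tool_pos: [0.5655, -0.1222, 0.1157]
tool_rot: [1.474, 2.773, 0.0]
contact_force: [-0.3, -0.2, -0.5]
opening: 0.077
grip_force: 0.0
```

Emit:
drive_tool(rows=[[[0,0,0],0],[[0,0,0],0],[[0,0,0],0],[[0,0,0],0],[[0,0,0],0],[[0,0,0],0],[[0,0,0],0],[[0,0,0],0]], jaw=1, grip_force=50)

```text
t: 10.65
tool_pos: [0.5657, -0.122, 0.1157]
tool_rot: [1.473, 2.773, 0.001]
contact_force: [2.9, 2.1, 3.9]
opening: 0.0244
grip_force: 51.6
```

Emit:
drive_tool(rows=[[[0,0,-0.005],0],[[0,0,-0.01],0],[[0,0,-0.015],0],[[0,0,-0.03],0],[[0,0,-0.04],0],[[0,0,-0.03],0],[[0,0,0],0],[[0,0,0],0],[[0,0,0],0]])

```text
t: 11.55
tool_pos: [0.5637, -0.1218, 0.2423]
tool_rot: [-1.472, -2.77, 0.002]
contact_force: [0.2, 0.7, -1.8]
opening: 0.0249
grip_force: 51.0
```

Run:
```python
from h import *
p,R,o=st(); print(p,R.round(3).tolist(),o["opening"],o["contact_force"],need(.5842,.2166,p,R))
s,c=get("side"); u,v=map(int,proj(c,p+R@[0,0,.085])); print(u,v)
cv2.imwrite("g.png",s); u0,v0=u-40,v-50
print(u0,v0); cv2.imwrite("pics/c6.png",cv2.resize(s[v0:v0+80,u0:u0+80],(600,600),interpolation=3))
```

```text
[ 0.5636576  -0.12184738  0.24234488] [[-0.56, 0.829, -0.005], [0.829, 0.56, 0.001], [0.004, -0.003, -1.0]] 0.02493146988697282 [ 0.19628922  0.71231576 -1.7651083 ] [0.269  0.2064 0.0003]
273 127
233 77
```

View pics/c6.png

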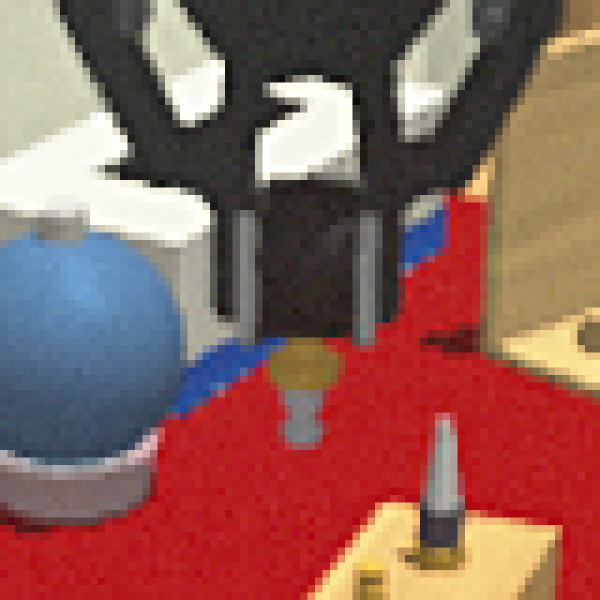

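Gauge held upright, with its nose at crop (303,440) and the case square between the pads. Carrying it over the coupler and turning it so that the unknown offset along tool x shows in the side view.

Emit:
drive_tool(rows=[[[0.0269,0.0206,0],0],[[0.0269,0.0206,0],0],[[0.0269,0.0206,0],0],[[0.0269,0.0206,0],0],[[0.0269,0.0206,0],0],[[0.0269,0.0206,0],0],[[0.0269,0.0206,0],0],[[0.0269,0.0206,0],0],[[0.0269,0.0206,0],0],[[0.0269,0.0206,0],0]])

```text
t: 12.6
tool_pos: [0.5842, 0.2172, 0.2424]
tool_rot: [-1.473, -2.772, 0.005]
contact_force: [0.4, -0.9, -0.7]
opening: 0.0242
grip_force: 51.0
```

Emit:
drive_tool(rows=[[[0,0,0],0.144],[[0,0,0],0.144],[[0,0,0],0.144],[[0,0,0],0.144],[[0,0,0],0.144],[[0,0,0],0.144],[[0,0,0],0.144],[[0,0,0],0.144],[[0,0,0],0],[[0,0,0],0]])

```text
t: 13.6
tool_pos: [0.5846, 0.2159, 0.2433]
tool_rot: [-2.745, -1.527, 0.004]
contact_force: [0.4, -0.0, -1.0]
opening: 0.0244
grip_force: 50.9
```

Run:
```python
from h import *
p,R,o=st(); s,c=get("side"); print(p,R.round(3).tolist(),o["opening"],need(.5842,.2166,p,R))
for z in(.138,.173): print(z,proj(c,[p[0],p[1],z]))
print("mouth",proj(c,[.5842,.2166,.094]))
u,v=map(int,proj(c,[p[0],p[1],.12])); u0,v0=u-50,v-50
print(u0,v0); cv2.imwrite("pics/c7.png",cv2.resize(s[v0:v0+100,u0:u0+100],(600,600),interpolation=3)); cv2.imwrite("g7.png",s)
```

```text
[0.58458396 0.21592621 0.24325317] [[0.527, 0.85, -0.003], [0.85, -0.527, -0.001], [-0.002, -0.002, -1.0]] 0.024358417299607603 [ 0.0004 -0.0007  0.    ]
0.138 (np.float64(135.95711063265693), np.float64(202.4605613586384))
0.173 (np.float64(132.13687737106733), np.float64(182.99478549594605))
mouth (np.float64(140.26587314847347), np.float64(225.6453889646789))
87 162
```

View pics/c7.png

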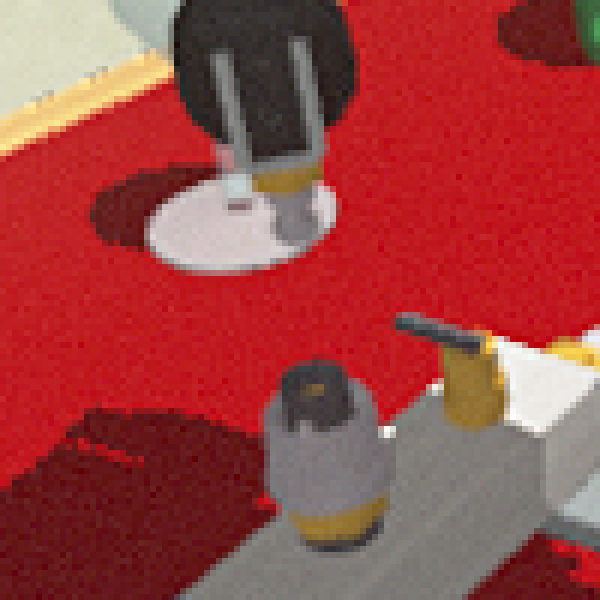

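The plug tip at crop (295,240) sits on the coupler's projected axis, mouth at (318,383). A quick numeric check of the sideways offset comes next.

Run:
```python
from h import *
s=cv2.imread("g7.png"); _,c=get("side"); p=np.array([.5846,.2159])
h=cv2.cvtColor(s,cv2.COLOR_BGR2HSV)
for v in range(189,204):
    row=h[v,120:150]; print(v,''.join('r' if (x[1]>150 and (x[0]<8 or x[0]>172)) else 'y' if(x[1]>110 and 10<x[0]<35) else 'k' if x[2]<55 else 'w' if x[2]>165 else 'g' for x in row))
for z in(.1575,.150,.139): print(z,proj(c,[*p,z]))
print("mouth");
for v in range(220,234): print(v,s[v,130:154].mean(1).astype(int).tolist())
```

```text
189 rrrgwwggggggggggggggyrrrrrrrrr
190 rrrgggggggggggggyyyyyrrrrrrrrr
191 rrgggwwwwyyyyyyyyyyyyrrrrrrrrr
192 gwwwwwwwwyyyyyyyyyygwrrrrrrrrr
193 wwwwwwwwwyyyyyyyyggwwwrrrrrrrr
194 wwwwwwwwwwwgggggggggwwwrrrrrrr
195 wwwwwggggwwggggggggwwwwrrrrrrr
196 wwwwwggggwwwgggggggwwwwrrrrrrr
197 wwwwwwwwwwwwwgggggggwwwrrrrrrr
198 wwwwwwwwwwwwwgggggggwwwrrrrrrr
199 wwwwwwwwwwwwggggggggwwgrrrrrrr
200 wwwwwwwwwwwwggggggggggrrrrrrrr
201 wwwwwwwwwwwwwggggggggrrrrrrrrr
202 wwwwwwwwwwwwwwgggggwrrrrrrrrrr
203 wwwwwwwwwwwwwwwwwggrrrrrrrrrrr
0.1575 (np.float64(133.86437130629466), np.float64(191.74885263795676))
0.15 (np.float64(134.68029258783636), np.float64(195.90663998966565))
0.139 (np.float64(135.85831790641097), np.float64(201.9096440543563))
mouth
220 [80, 83, 81, 84, 86, 78, 84, 80, 82, 86, 82, 85, 84, 68, 85, 71, 82, 80, 78, 89, 79, 82, 87, 80]
221 [79, 78, 84, 76, 84, 79, 78, 81, 81, 72, 73, 78, 81, 82, 88, 84, 84, 81, 83, 79, 83, 77, 87, 77]
222 [88, 87, 85, 80, 76, 82, 81, 81, 79, 66, 75, 77, 75, 79, 84, 81, 80, 83, 87, 78, 83, 75, 88, 80]
223 [85, 81, 85, 80, 82, 73, 64, 65, 65, 60, 69, 66, 6
[... 420 characters left out ...]
91, 127, 125, 113, 93, 78, 83, 83, 83]
228 [81, 88, 108, 105, 61, 58, 65, 72, 73, 65, 57, 66, 68, 62, 46, 81, 128, 126, 118, 85, 85, 81, 91, 78]
229 [82, 103, 114, 110, 73, 62, 60, 65, 66, 67, 67, 63, 63, 61, 54, 77, 115, 118, 117, 107, 79, 86, 79, 78]
230 [92, 107, 109, 103, 76, 54, 66, 58, 63, 63, 59, 65, 66, 56, 58, 64, 98, 120, 114, 113, 83, 74, 69, 98]
231 [98, 108, 108, 100, 82, 56, 62, 70, 68, 62, 64, 60, 63, 59, 55, 83, 106, 118, 110, 110, 95, 76, 100, 122]
232 [95, 108, 110, 103, 88, 54, 85, 123, 108, 74, 59, 64, 54, 65, 90, 119, 115, 116, 109, 106, 88, 93, 114, 125]
233 [92, 114, 119, 117, 99, 67, 90, 139, 126, 88, 71, 78, 103, 107, 114, 122, 119, 110, 116, 110, 167, 252, 220, 121]
```

Emit:
drive_tool(rows=[[[0.0019,-0.0007,0],0],[[0,0,0.015],0],[[0,0,0.015],0],[[0,0,0.006],0],[[0,0,0],0],[[0,0,0],0]])

```text
t: 14.3
tool_pos: [0.5855, 0.2181, 0.2084]
tool_rot: [-2.747, -1.524, 0.001]
contact_force: [0.2, 0.8, -1.0]
opening: 0.0243
grip_force: 50.9
```

Run:
```python
from h import *
p,R,o=st(); s,c=get("side"); print(p,o["contact_force"])
for z in(.121,.103,.094,.085): print(z,proj(c,[p[0],p[1],z]))
u0,v0=110,185
cv2.imwrite("pics/c8.png",cv2.resize(s[v0:v0+60,u0:u0+60],(600,600),interpolation=cv2.INTER_NEAREST)); cv2.imwrite("g8.png",s)
```

```text
[0.58547496 0.21809639 0.20844216] [ 0.22931342  0.83859406 -1.03287839]
0.121 (np.float64(136.2491204005555), np.float64(211.93626788222787))
0.103 (np.float64(138.09998500114943), np.float64(221.24943194127403))
0.094 (np.float64(139.00509393956986), np.float64(225.80375105900572))
0.085 (np.float64(139.8970478159761), np.float64(230.29187665253))
```

View pics/c8.png

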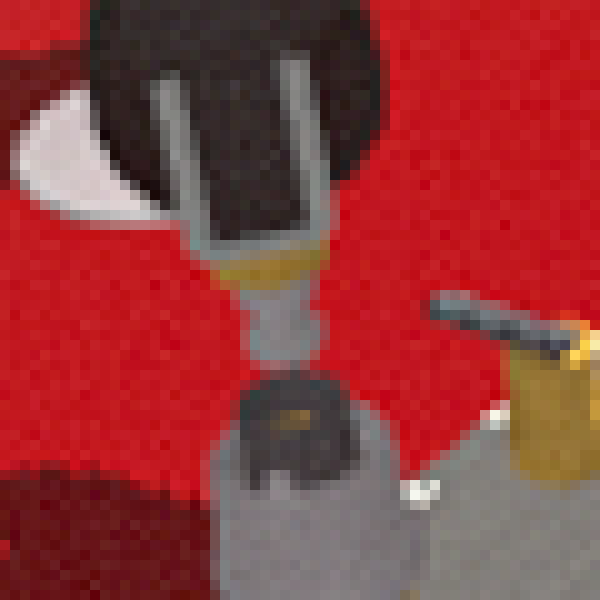

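The plug (tip at crop (285,352)) extrapolates to about 301 at mouth level. The mouth's centre is at about (297,407), so it is aligned within 1 mm sideways. I make a small correction and go on by feel.

Emit:
drive_tool(rows=[[[0.0002,-0.0007,0],0],[[0,0,0.004],0],[[0,0,0.003],0],[[0,0,0.002],0],[[0,0,0],0],[[0,0,0],0]])

```text
t: 14.95
tool_pos: [0.5847, 0.2193, 0.1998]
tool_rot: [-2.746, -1.523, 0.0]
contact_force: [-1.8, 3.7, 0.9]
opening: 0.0244
grip_force: 50.7
```

Emit:
drive_tool(rows=[[[0,0,0.001],0],[[0,0,0.001],0],[[0,0,0],0]])

```text
t: 15.25
tool_pos: [0.585, 0.2194, 0.1993]
tool_rot: [-2.746, -1.523, -0.001]
contact_force: [-4.7, 3.4, 6.1]
opening: 0.0249
grip_force: 50.9
```

Contact at the flare, with the force pushing the plug toward tool -y. I follow it.

Emit:
drive_tool(rows=[[[0,0,-0.001],0],[[0,-0.001,0],0],[[0,0,0.001],0],[[0,0,0],0],[[0,0,0],0]])

```text
t: 15.75
tool_pos: [0.5846, 0.2195, 0.199]
tool_rot: [-2.747, -1.524, -0.002]
contact_force: [-3.1, 2.7, 5.3]
opening: 0.0243
grip_force: 51.0
```

Emit:
drive_tool(rows=[[[0,-0.001,0],0],[[0,0,0],0],[[0,0,0],0]])

```text
t: 16.05
tool_pos: [0.5835, 0.2196, 0.1976]
tool_rot: [2.747, 1.524, 0.0]
contact_force: [-0.7, 2.2, 0.3]
opening: 0.0245
grip_force: 50.2
```

Emit:
drive_tool(rows=[[[0,0,0.001],0],[[0,0,0],0],[[0,0,0],0]])

```text
t: 16.35
tool_pos: [0.5833, 0.2198, 0.1964]
tool_rot: [-2.747, -1.524, 0.0]
contact_force: [-0.1, 2.7, -0.3]
opening: 0.0247
grip_force: 50.2
```

Emit:
drive_tool(rows=[[[0.0004,-0.0003,0],0],[[0,0,0.001],0],[[0,0,0.001],0],[[0,0,0.001],0],[[0,0,0],0],[[0,0,0],0]])

```text
t: 16.95
tool_pos: [0.5833, 0.2201, 0.1942]
tool_rot: [2.747, 1.524, -0.001]
contact_force: [-3.4, 1.2, 3.7]
opening: 0.0241
grip_force: 50.7
```

Emit:
drive_tool(rows=[[[0,-0.0006,0],0],[[0,0,0],0],[[0,0,0],0]])

```text
t: 17.25
tool_pos: [0.5832, 0.2202, 0.1942]
tool_rot: [2.746, 1.523, 0.001]
contact_force: [-1.2, -1.4, 3.3]
opening: 0.0245
grip_force: 50.6
```

Emit:
drive_tool(rows=[[[0,0,0.001],0],[[0,0,0.001],0],[[0,0,0],0],[[0,0,0],0]])

```text
t: 17.65
tool_pos: [0.5831, 0.2203, 0.1918]
tool_rot: [2.747, 1.523, 0.001]
contact_force: [1.1, -1.8, 2.4]
opening: 0.0247
grip_force: 50.7
```

Emit:
drive_tool(rows=[[[0,0,0.001],0],[[0,0,0.001],0],[[0,0,0.001],0],[[0,0,0],0],[[0,0,0],0]])

```text
t: 18.15
tool_pos: [0.583, 0.2207, 0.189]
tool_rot: [2.747, 1.524, 0.001]
contact_force: [0.9, -1.0, 4.1]
opening: 0.0248
grip_force: 50.9
```

Emit:
drive_tool(rows=[[[0,0,0.001],0],[[0,0,0.001],0],[[0,0,0.001],0],[[0,0,0],0],[[0,0,0],0]])

```text
t: 18.65
tool_pos: [0.583, 0.2206, 0.1859]
tool_rot: [2.747, 1.524, 0.001]
contact_force: [1.0, -0.3, 3.6]
opening: 0.0246
grip_force: 50.8
```

Emit:
drive_tool(rows=[[[0,0,0.001],0],[[0,0,0.001],0],[[0,0,0.001],0],[[0,0,0],0],[[0,0,0],0]])

```text
t: 19.15
tool_pos: [0.583, 0.2207, 0.1832]
tool_rot: [2.747, 1.524, 0.001]
contact_force: [2.3, -0.6, 5.2]
opening: 0.0244
grip_force: 51.1
```

Emit:
drive_tool(rows=[[[0,0,0.0005],0],[[0,0,0.0005],0],[[0,0,0],0],[[0,0,0],0]])

```text
t: 19.55
tool_pos: [0.5831, 0.2207, 0.1831]
tool_rot: [2.747, 1.524, 0.001]
contact_force: [-0.5, -1.3, 8.4]
opening: 0.0243
grip_force: 51.6
```

Emit:
drive_tool(rows=[[[0,0,0.0005],0],[[0,0,0.0005],0],[[0,0,0],0],[[0,0,0],0]])

```text
t: 19.95
tool_pos: [0.5832, 0.2207, 0.183]
tool_rot: [2.747, 1.524, 0.001]
contact_force: [-3.4, -2.6, 13.3]
opening: 0.0242
grip_force: 52.0
```

Run:
```python
from h import *
p,R,o=st(); s,c=get("side"); b=cv2.imread("side0raw.png"); a=cv2.imread("g8.png"); print(p,o["contact_force"])
for z in(.052,.064,.07,.075,.0845,.0945): print(z,np.round(proj(c,[.583,.2195,z]),1))
# vertical profile down the coupler's axis: bgr->code, start / sleeve back / now
for v in range(218,256,1):
    z=None; u=int(round(140.3+(v-226)*.19)); print(v,[im[v,u-6:u+7:3].tolist().__str__().replace(' ','') for im in(b,a,s)])
```

```text
[0.58316209 0.22070729 0.18301272] [-3.35432722 -2.56910467 13.26477637]
0.052 [143.3 247.2]
0.064 [142.2 241.5]
0.07 [141.6 238.6]
0.075 [141.2 236.2]
0.0845 [140.2 231.5]
0.0945 [139.2 226.5]
218 ['[[35,27,169],[31,26,169],[28,26,170],[24,13,168],[25,25,168]]', '[[29,23,196],[130,125,128],[122,120,125],[77,70,154],[29,27,196]]', '[[38,37,52],[49,46,57],[42,43,51],[101,100,101],[55,53,121]]']
219 ['[[25,28,169],[26,23,169],[26,17,169],[22,23,169],[31,20,169]]', '[[23,15,195],[132,132,132],[127,127,132],[55,51,175],[29,14,192]]', '[[28,32,41],[41,38,49],[46,41,55],[89,93,93],[62,61,168]]']
220 ['[[23,14,166],[19,15,174],[100,92,189],[102,95,191],[10,0,165]]', '[[29,22,197],[138,133,124],[130,126,129],[31,21,198],[36,31,195]]', '[[41,45,49],[40,43,51],[43,44,52],[76,77,81],[81,76,173]]']
221 ['[[15,14,170],[147,140,183],[159,155,179],[168,163,188],[154,153,187]]', '[[29,18,195],[98,92,162],[103,100,109],[31,21,194],[26,10,192]]', '[[64,61,70],[40,39,51],[35,32,48],[65,62,70],[110,109,149]]']
222 ['[[120,117,178],[151,145,145],[116,112,113],[157,154,155],[151,147,186]]', '[[30,26,209],
[... 6516 characters left out ...]
],[57,60,69],[93,93,99],[123,126,131]]']
253 ['[[75,71,74],[43,37,45],[57,56,60],[204,213,218],[208,219,221]]', '[[83,77,83],[58,54,57],[87,82,84],[120,121,127],[121,127,126]]', '[[87,83,89],[62,54,59],[84,80,82],[119,123,129],[117,122,124]]']
254 ['[[81,85,89],[161,166,172],[185,193,197],[213,221,221],[221,225,228]]', '[[108,111,115],[105,107,112],[118,125,125],[121,126,128],[129,128,132]]', '[[117,117,119],[106,113,116],[118,125,128],[119,123,126],[128,134,138]]']
255 ['[[188,194,197],[211,218,223],[220,228,230],[207,214,218],[196,204,209]]', '[[118,126,128],[125,128,134],[120,126,130],[121,127,128],[127,133,137]]', '[[125,133,135],[128,133,134],[128,130,135],[124,128,131],[126,127,132]]']
```

The sleeve's lower edge is back at its starting row (244, against 248 when held back), and the plug no longer moves: it is locked. I unload, release and withdraw.

Emit:
drive_tool(rows=[[[0,0,-0.001],0],[[0,0,-0.0005],0],[[0,0,0],0]])

```text
t: 20.3
tool_pos: [0.5831, 0.2207, 0.1832]
tool_rot: [2.747, 1.524, 0.001]
contact_force: [0.9, -1.3, 7.3]
opening: 0.0242
grip_force: 51.0
```

Emit:
drive_tool(rows=[[[0,0,0],0],[[0,0,0],0],[[0,0,0],0],[[0,0,0],0],[[0,0,0],0],[[0,0,-0.01],0],[[0,0,-0.03],0],[[0,0,-0.04],0],[[0,0,-0.04],0],[[0,0,0],0]], jaw=0.3)

```text
t: 21.3
tool_pos: [0.5855, 0.2213, 0.3119]
tool_rot: [2.744, 1.522, 0.022]
contact_force: [0.2, 0.1, 0.7]
opening: 0.0601
grip_force: 0.0
```

Emit:
drive_tool(rows=[[[0,0,0],0],[[0,0,0],0],[[0,0,0],0],[[0,0,0],0]])

```text
t: 21.7
tool_pos: [0.5823, 0.2204, 0.3006]
tool_rot: [-2.747, -1.523, 0.005]
contact_force: [0.0, -0.2, -0.1]
opening: 0.0599
grip_force: 0.0
```

Run:
```python
from h import *
p,R,o=st(); s,c=get("side"); print(p,o["contact_force"],o["opening"])
h=cv2.cvtColor(s,cv2.COLOR_BGR2HSV)
for v in range(185,250,2): print(v,''.join('r' if (x[1]>150 and (x[0]<8 or x[0]>172)) else 'y' if(x[1]>110 and 10<x[0]<35) else 'k' if x[2]<70 else 'w' if x[2]>165 else 'g' for x in h[v,110:165]))
print([np.round(proj(c,[.583,.2195,z]),1) for z in(.129+.0215,.129,.1075,.0945)])
```

```text
[0.58228038 0.22038363 0.30056819] [ 0.0435448  -0.24211559 -0.14603662] 0.059888298239378496
185 rrrrrrrrrrrrrgwwwrrrrrrrrrrrrrrrrrrrrrrrrrrrrrrrrrrrrrr
187 rrrrrrrrrrrrrgwwwrrrrrrrrrrrrrrrrrrrrrrrrrrrrrrrrrrrrrr
189 rrrrrrrrrrrrrgwwwwrrrrrrrrrrrrrrrrrrrrrrrrrrrrrrrrrrrrr
191 rrrrrrrrrrrrgggwwwwwwgggggggrrrrrrrrrrrrrrrrrrrrrrrrrrr
193 rrrrrrrggwwwwwwwgkkkkkkkkkkkkkkkkrrrrrrrrrrrrrrrrrrrrrr
195 rrrrgwwwwwwwwggkkkkkkkkkkkkkkkkkkkkrrrrrrrrrrrrrrrrrrrr
197 rrgwwwwwwwwwgkkkkkkkkkkkkkkkkkkkkkkkkrrrrrrrrrrrrrrrrrr
199 rgwwwwwwwwwgkkkkykkkkkkkkkkkkkrkkkkkkkrrrrrrrrrrrrrrrrr
201 rgwwwwwwwwgrkkykkkkkkkykkkkkkkkkkkkkkkrrrrrrrrrrrrrrrrr
203 rrgwwwwwwwgykkkkkkkkkkkkkkkkkkkkkkykkkkrrrrrrrrrrrrrrrr
205 rrrrggwwwwgrkkkkkkkkkkkkkkkkkkkkkkkkkkkrrrrrrrrrrrrrrrr
207 rrrrrrrrrwgkkkkkkkkkkkkkkkkkkkkkkykkkkkrrrrrrrrrrrrrrrr
209 rrrrrrrrrrrrkkkkkkkkkkkkkkkkkkkkkkkkkkkrrrrrrrrrrrrrrrr
211 rrrrrrrrrrrrkkkkkkkkkkkkkkkkkkkkkkkkykkrrrrrrrrrrrrrrrr
213 rrrrrrrrrrrrkkkkkkkkkkkkkkkkkkkkkkkkkkrrrrrrrrrrrrrrrrr
215 rrrrrrrrrrrrrkkkkkkkkkkkkkkkkkkkkkkkkrrrrrrgggggggrrrrr
217 rrrrrrrrrrrrrrrkkkkkkkkkkkkkkkkkkkkrrrrrrr
[... 366 characters left out ...]
wwgyyyy
231 rrrrrrrrrrrrrrrrrrrrgggggggggggggggggggggrrggggggggyyyy
233 rrrrrrrrrrrrrrrrrrrrrgggggggggggggggggggggggggggggggggg
235 rrrrrrrrrrrrrrrrrrrrggggggggggggggggggggggggggggggggggg
237 rrrrrrrrrrrrrrrrrrrrggggggggggggggggggggggggggggggggggg
239 rrrrrrrrrrrrrrrrrrrrrgggggggggggggggggggggggggggggggggg
241 rrrrrrrrrrrrrrrrrrrrrggggggggggggggggggyggggggggggggggg
243 rrrrrrrrrrrrrrrrrrrrrrrgggggggggggggkgyyygggggggggggggg
245 rrrrrrrrrrrrrrrrrrrrrrrryyyygkkkkkgyyyyyygggggggggggggg
247 rrrrrrrrrrrrrrrrrrrrrrrggyyyyyyyyyyyyyyyggggggggggggggg
249 rrrrrrrrrrrrrrrrrrrrrggggggyyyyyyyyyyyykggggggggggggggg
[array([133.4, 197. ]), array([135.7, 208.6]), array([137.9, 219.9]), array([139.2, 226.5])]
```

The gauge stands upright with its collar on the mouth, the sleeve is forward and the gripper is clear. Handing in.

```bash
python3 -c "
from station import ctrl
print(ctrl.finish_job())"
```

```text
the job is handed in; nothing more can be done
None
```

The job is handed in: the gauge stands upright and let go in the coupler with the sleeve sprung forward, pressed in at about 14 N, after about 22 s; nothing else was touched, and the judge's result was not shown.

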